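# Close the blank clamp and find the socket for its nut

## Task

Get the engraver's clamp ready for tightening: first swing the keeper bar fully shut over the wooden blank until it snaps into its detent, then try the sockets from the rack as needed to find the one that fits the nut on the clamp's stud - it slips all the way down to the collar and has no room to spin. Stand any socket that does not fit back upright in the peg row on the rack, do not disturb the blank, the hammer, the tape or the loupe, and finish with the gripper still holding the right socket, seated straight and fully home on the nut: do not let go of it.

Things in the scene. Friction and masses are not known exactly. Their poses are not given: they have to be found in the camera images.
- clamp: The blank clamp, fixed to the table: grey base plate 100 x 173 x 16 mm, a nest in the middle holding a wooden blank, a pivot post on its +y side, a stud with a collar nut on its -y side. Origin: under the nest's centre, at table height; at yaw 0 its x points away from the robot; yaw within 0.25 rad
- keeper (a joint): Keeper bar's vertical hinge, rad: 0 = fully shut (hard stop), over the blank, its slot round the stud under the nut's collar; grows as it opens towards the robot (shutting is anticlockwise from above); starts at 0.6 to 0.95, at most 1.3. Slight friction; between 0.07 and 0.03 it rides over a spring ball (about 5 N at the knob), which then holds it at 0
- keeper_knob (a point): Centre of the top of the black cylindrical knob on the free end of the steel keeper bar: 16 mm in diameter, from 46 to 80 mm above the table, 154 mm from the hinge axis; the bar beneath it is 8 mm thick, its top at 42 mm
- keeper_hinge (a point): A point on the keeper bar's vertical hinge axis, at the bar's top face, 42 mm above the table
- clamp_stud (a point): Point on the axis of the clamp's upright stud at the top of its nut's collar, 46 mm above the table: where the mouth's centre of a fully seated socket comes. A socket too small for the nut stops 12 to 14 mm higher, one too large goes down but turns freely. The shut keeper's knob stands 44 mm from this axis
- nut_p: One of three dark steel collar lock nuts, each run part way down an upright stud and immovable; 17, 22 and 27 mm across flats, which is which is not told. One, changing from start to start, is on the clamp (at the x, y of clamp_stud), two are spares on the rack. Origin: on the axis at the collar's underside, 43 mm above the table. Two flats square to its x; yaw within 0.5 rad of world x
- nut_q: One of three dark steel collar lock nuts, each run part way down an upright stud and immovable; 17, 22 and 27 mm across flats, which is which is not told. One, changing from start to start, is on the clamp (at the x, y of clamp_stud), two are spares on the rack. Origin: on the axis at the collar's underside, 43 mm above the table. Collar 3 mm thick, 24, 31 or 40 mm across
- nut_r: One of three dark steel collar lock nuts, each run part way down an upright stud and immovable; 17, 22 and 27 mm across flats, which is which is not told. One, changing from start to start, is on the clamp (at the x, y of clamp_stud), two are spares on the rack. Origin: on the axis at the collar's underside, 43 mm above the table. Hexagon 3 to 17 mm up, chamfered; stud tip 21
- socket_small: The smallest of three steel sockets: body 26 mm in diameter, 30 mm high, about 90 g, mouth down over a rack peg (which peg changes). Origin: centre of the mouth, z up. Dark square shank 14 x 14 mm from 30 to 70 mm up, faces square to x and y: grip there. Six-sided bore 20 mm deep, two flats square to x, 1.6 mm wider than its nut; goes on lined up within 8 deg (same every 60 deg)
- socket_middle: The middle of three steel sockets: body 31.5 mm in diameter, 30 mm high, about 120 g, mouth down over a rack peg (which peg changes). Origin: centre of the mouth, z up. Dark square shank 14 x 14 mm from 30 to 70 mm up, faces square to x and y: grip there. Six-sided bore 20 mm deep, two flats square to x, 1.6 mm wider than its nut; goes on lined up within 8 deg (same every 60 deg)
- socket_large: The largest of three steel sockets: body 37.5 mm in diameter, 30 mm high, about 150 g, mouth down over a rack peg (which peg changes). Origin: centre of the mouth, z up. Dark square shank 14 x 14 mm from 30 to 70 mm up, faces square to x and y: grip there. Six-sided bore 20 mm deep, two flats square to x, 1.6 mm wider than its nut; goes on lined up within 8 deg (same every 60 deg)
- peg_row (a point): Foot of the middle of three steel pegs (12 mm in diameter, 14 mm high, 48 mm apart along the point's y) on the rack, a wooden board 130 x 156 x 18 mm fixed to the table, its top 18 mm above it: the sockets stand on the board. Two spare studs with nuts stand 60 mm behind the row (point's +x), 96 mm apart, tips 64 mm above the table
- wood_blank: The wooden seal blank, 16 x 16 x 56 mm, lying loose in the clamp's nest along the clamp's x, top 32 mm above the table, 2 mm under the shut bar; origin under its centre
- small_hammer: Bystander: a small hammer lying on the table, 170 x 50 x 25 mm, origin under its centre
- tape_roll: Bystander: a roll of tape lying flat, 100 mm across, 25 mm high, origin under its centre
- loupe: Bystander: a black loupe standing on the table, 38 mm across, 30 mm high, origin under its centre
Not all that is in view belongs to the job. Leave any turquoise look-alike of the socket_middle alone.

How it is judged:
By the outcome, as a careful person would: the job done as asked, in the order asked, and still so for the second after the job is handed in, while the arm keeps its last pose, push and grip.
It also fails if it takes over 72 s, if anything falls off the work surface, if the arm or the gripper's body presses on something with over 40 N, if the wrist force passes 120 N, or if a joint passes its speed limit or range.

## Robot

A 6-joint arm with a two-finger parallel gripper is mounted at the origin on a cart in front of the work surface, level with it; the furniture and walls round the work are solid. World frame = base frame: x ahead of the robot, y to its left, z up, the work surface at z = 0. Lengths are in m, angles in rad, forces in N, time in s.
With the tool pointing down it reaches from about 0.275 to 0.875 m from the base axis. Payload 12.5 kg.
Tool frame: the origin (TCP) lies at the very end of the fingers, on their centre line; the grasp point (between the pads) lies 19 mm behind it; x points along the fingers, z is the direction in which the jaws open and shut, and the axes are right-handed (so a half turn about x gives the same grasp; the last joint's range is limited). The gripper opens to 85 mm and grips with 20 to 120 N. Pads are 22 mm wide; open, the fingers measure 114 mm over their backs; the gripper's body (76 mm by 85 mm) begins 54 mm behind the grasp point. The pads swing forward as they close: fully open they stand 13 mm farther back than shut.
Start: joints at [1.149, 0.351, 1.652, -0, 1.139, -0.085], TCP at [0.182, 0.519, 0.231] pointing down, gripper open.
Joint ranges: [-2.75, 2.75], [-0.79, 2.1], [0.01, 2.65], [-1.57, 4.71], [0.07, 3.14], [-2.87, 2.87]. Speed limits (rad/s): [2.22, 2.22, 2.79, 3.14, 3.14, 3.14].

## Interface

Orientations are given as a rotation vector (axis times angle).
In Python, from rig import manip gives the robot as it stands.
- The arm moves only by the tool servo_tool, never from a script. Its argument "plan" is a list of rows, each a list of 7 numbers: the closure, from 0 (fully open) to 1 (shut), then the shift along the tool's x, y, z in mm, then the turn, a rotation vector about the tool's x, y, z in degrees. A call has 1 to 5 rows; each row is the pose to reach, as a shift and turn from the pose measured when the call began, along the tool's axes at that moment; what a row does not reach only later rows make up. A row lasts 1/12 s, in which the tool goes at most 41.7 mm and 7.16 degrees, less where a joint would pass 70% of its speed; a pose out of reach is approached as far as the arm can. A call with a gripper value outside its range is refused whole. The fingers move at their own pace and stop on an object; "force" is the grip in N (left out, the last holds). Time passes only in rows, so rows that repeat a pose let the fingers close. It gives the time, the measured TCP pose, the force and the opening at its end, in the units of the state.
- manip.sense(): the state, without advancing time (a new reading comes with each control period).
- manip.snapshot(name): name is "scene" or "top" or "wrist"; returns a dict with "frame" (480x640x3 uint8, red, green, blue), "range_z" (480x640 float32, m along the optical axis (not along the pixel's ray), 0 where there is no reading), "fov_y" (degrees; the focal length in pixels is half the picture's height over the tangent of half this angle, whatever the lens; pixels are square), "cx", "cy" (the principal point, pixels), "k1" (the pictures are not rectified: a ray, as slopes to the right and down, at radius r is drawn at 1 + k1 r^2 times it, then the intrinsics apply), "position" and "rotation" of the camera in the world. Camera axes: x right, y down, z forward; pixel columns grow to the right and rows downward; lengths in m; the calibration is good to about 2 mm. A picture is of the moment at which its call begins.
- manip.hand_in(): hands the job in, once; it reports no verdict.
The state is a dict: "time": time; "joint_pos": joint angles; "qd": joint speeds; "tau": joint torques, N m; "position": TCP position; "tool_rot": TCP orientation; "contact_force": force on the tool from outside, world axes, zero at the start; "wrist_torque": the same for the moment, N m; "gripper_width": finger opening in m.
Only numpy, scipy, OpenCV 4.12 (cv2) and the standard library are available. Lean on these libraries where they do the work, as an engineer would, in place of code of your own. Each camera call takes 0.05 s, during which the arm holds its last target.

## Working session

There is one attempt and no reset: what is moved stays moved. The work goes in short steps, Python scripts to look and compute and a tool call to move; the robot and the scene stay as the last step left them, time stands still between calls to the robot, and variables do not carry over. Pictures are saved under pics/ and viewed, and the job is handed in when it is done.

Besides the shell and the picture viewer there is one more tool, called after "Call:" by a JSON object that holds its "name" and its "arguments". servo_tool: Moves the arm, as the interface text tells. Its arguments: {"type":"object","properties":{"plan":{"type":"array"},"force":{"type":"number"}},"required":["plan"]}

```bash
ls; mkdir -p pics; cat > h.py <<'E'
import numpy as np, cv2, json
from scipy.spatial.transform import Rotation as R
from rig import manip
def shot(name,tag):
    s=manip.snapshot(name); np.savez(f'pics/{tag}.npz',**{k:np.array(v) for k,v in s.items()})
    cv2.imwrite(f'pics/{tag}.png',cv2.cvtColor(s['frame'],cv2.COLOR_RGB2BGR)); return s
def load(tag):
    d=np.load(f'pics/{tag}.npz'); return {k:d[k] for k in d}
def f(s): return 240/np.tan(np.radians(float(s['fov_y']))/2)
def ray(s,u,v):
    F=f(s);K=np.array([[F,0,s['cx']],[0,F,s['cy']],[0,0,1.]])
    x,y=(u-float(s['cx']))/F,(v-float(s['cy']))/F
    k=float(s['k1']);rd=np.hypot(x,y);r=rd
    for _ in range(30): r=rd/(1+k*r*r)
    sc=r/rd if rd>0 else 1
    return np.array([x*sc,y*sc,1.])
def Rm(s):
    r=np.array(s['rotation']); return r if r.shape==(3,3) else R.from_rotvec(r).as_matrix()
def atz(s,u,v,z):
    d=Rm(s)@ray(s,u,v);p=np.array(s['position']);return p+d*(z-p[2])/d[2]
def atd(s,u,v):
    z=s['range_z'][int(round(v)),int(round(u))];return np.array(s['position'])+Rm(s)@ray(s,u,v)*z
def proj(s,P):
    c=Rm(s).T@(np.array(P)-np.array(s['position']));x,y=c[:2]/c[2];m=1+float(s['k1'])*(x*x+y*y);F=f(s)
    return np.array([x*m*F+float(s['cx']),y*m*F+float(s['cy'])])
def crop(tag,u0,v0,u1,v1,out,k=4):
    im=cv2.imread(f'pics/{tag}.png')[v0:v1,u0:u1];cv2.imwrite(f'pics/{out}.png',cv2.resize(im,None,fx=k,fy=k,interpolation=cv2.INTER_CUBIC))
def st():
    s=manip.sense();print(s['time'],np.round(s['position'],4),np.round(s['tool_rot'],3),np.round(s['contact_force'],1),np.round(s['gripper_width'],4),np.round(s['joint_pos'],3));return s
E
python3 - <<'E'
from h import *
for n in ['scene','top','wrist']:
    s=shot(n,n+'0');print(n,s['position'],s['rotation'],s['fov_y'],s['cx'],s['cy'],s['k1'])
s=st();print(R.from_rotvec(s['tool_rot']).as_matrix().round(3))
E
```

```text
pics
scene [ 0.21548587 -0.73171335  0.60539884] [-2.17727499  0.53858838 -0.29655346] 54.1258693599838 315.2719399007372 237.7180825480205 0.015580081587593109
top [ 0.42333789 -0.11497356  0.96961852] [-2.17652808  2.13766479 -0.2116807 ] 52.90965575213789 329.41340876411186 242.4528118143559 -0.12310530469625927
wrist [0.11466211 0.54257269 0.37344388] [2.36572522 1.67845878 0.23808534] 66.66716041168797 320.68661451870423 241.96191131464832 -0.047975744341406903
0.15 [0.1816 0.5189 0.2309] [-0.958  1.351  0.957] [ 0.   0.  -0.8] 0.0852 [ 1.149  0.351  1.652  0.     1.139 -0.085]
[[-0.    -0.944  0.33 ]
 [-0.001  0.33   0.944]
 [-1.     0.    -0.001]]
```

View pics/top0.png

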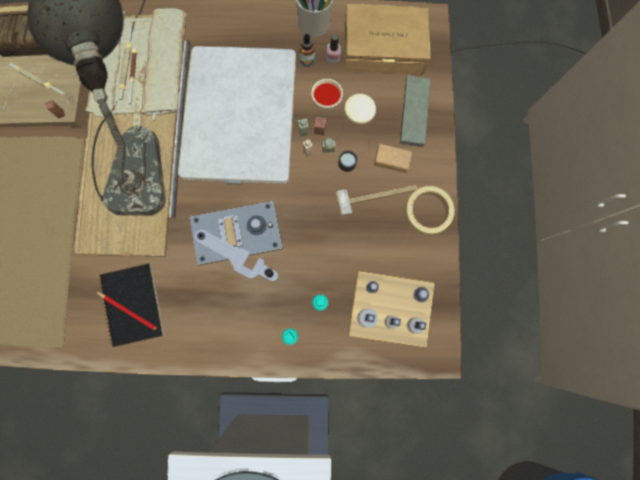

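View pics/scene0.png

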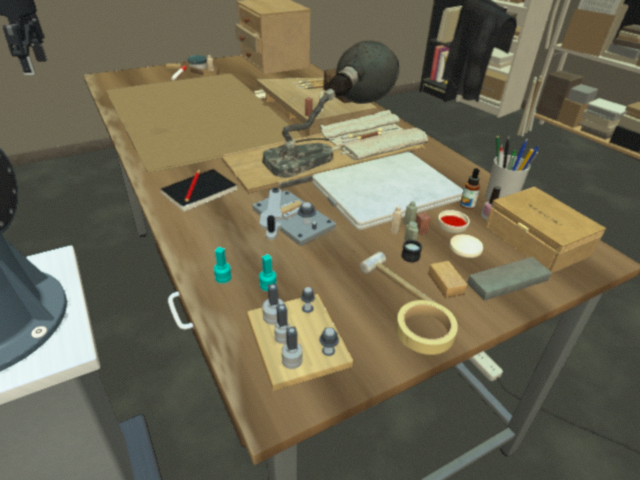

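View pics/wrist0.png

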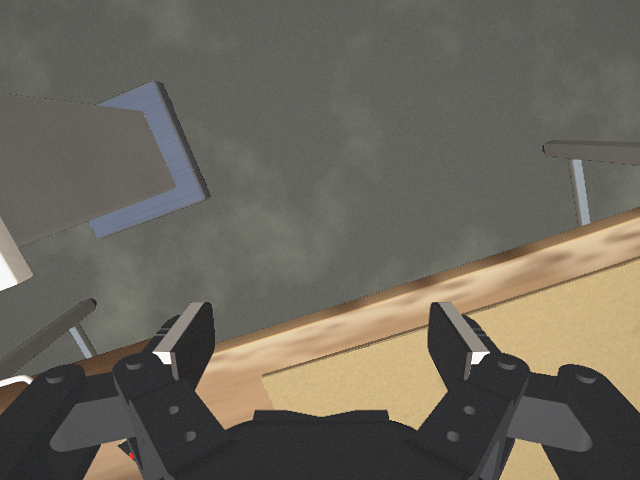

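The top view shows the clamp near (238,235), with its stud at (256,225), hinge at (200,237) and knob at (270,273). The rack is at (392,310), with sockets at (367,318), (393,322) and (417,325) and spare nuts at (372,287) and (421,294). The two turquoise look-alikes are at (320,302) and (290,337). I'll enlarge these areas.

```bash
python3 - <<'E'
from h import *
crop('top0',180,190,310,290,'c1',6)
crop('top0',340,262,450,352,'c2',6)
crop('scene0',240,175,350,245,'c3',7)
crop('scene0',240,275,360,390,'c4',5)
E
```

```text
(no output)
```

View pics/c1.png

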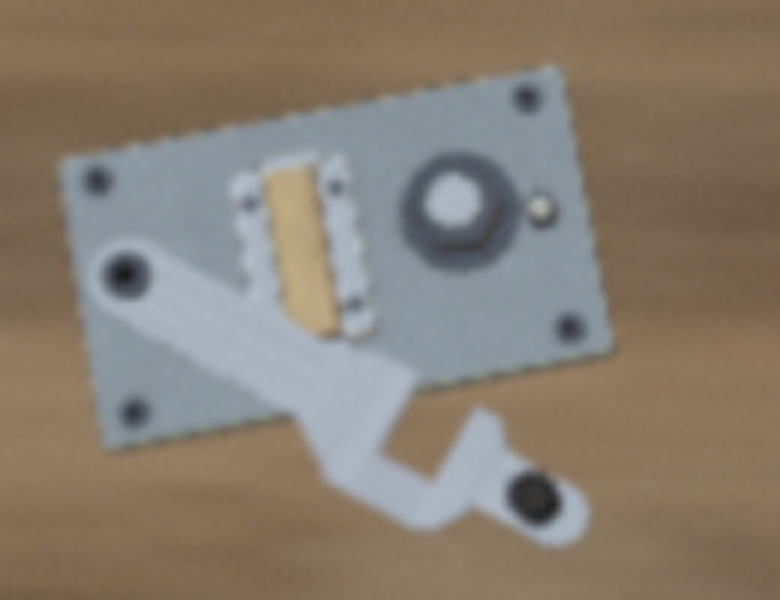

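View pics/c2.png

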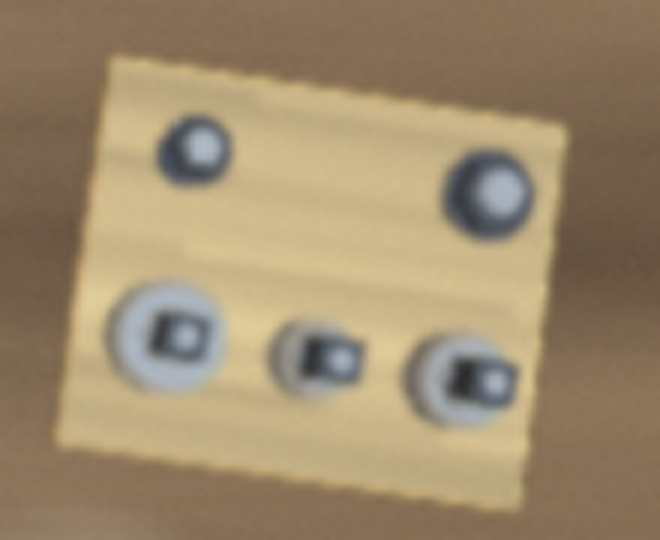

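View pics/c3.png

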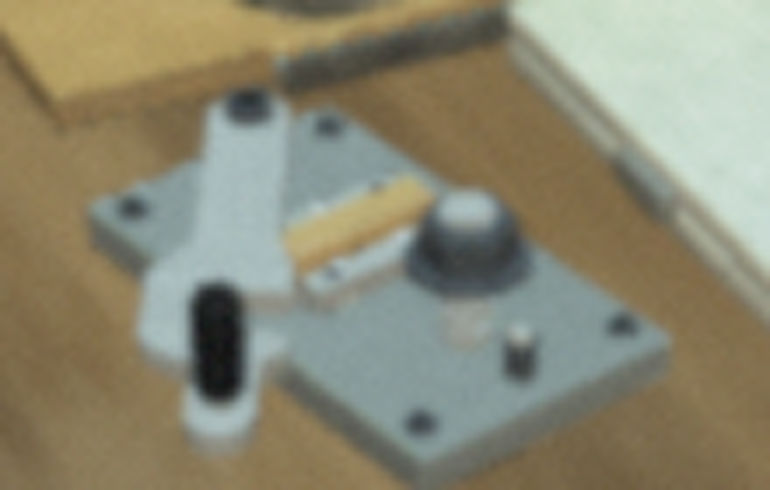

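View pics/c4.png

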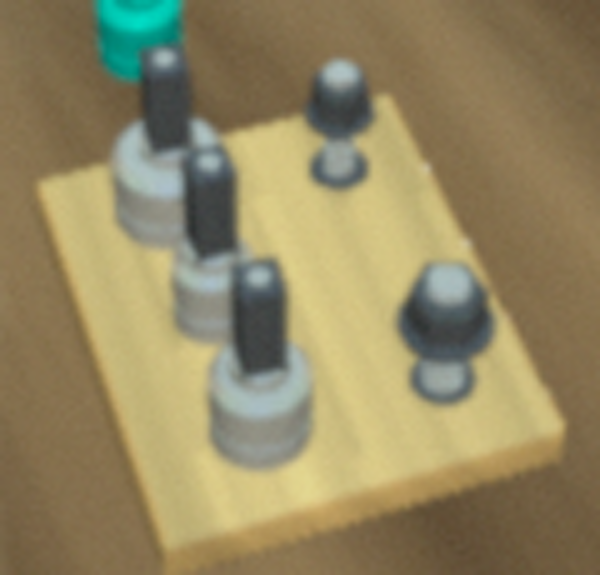

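The collar sizes suggest the clamp carries the largest nut (about 20 px, against 12 and 15 px for the spares). Next I'll measure positions.

```bash
python3 - <<'E'
from h import *
s=load('top0')
def T(n,cx,cy,ox,oy,k,z):
    u=ox+(cx+.5)/k-.5;v=oy+(cy+.5)/k-.5
    p=atz(s,u,v,z);print(n,(round(u,1),round(v,1)),p.round(4),'depth',atd(s,u,v).round(4));return p
c1=(180,190,6);c2=(340,262,6)
k=T('knob',534,495,*c1,.080)
h=T('hinge',124,273,*c1,.046)
t=T('studtip',452,200,*c1,.064)
c=T('collar',461,211,*c1,.045)
cl=T('collarL',402,211,*c1,.045);cr=T('collarR',520,211,*c1,.045)
print('knob-hinge',np.linalg.norm((k-h)[:2]),'hinge-stud',np.linalg.norm((c-h)[:2]),'collar dia',np.linalg.norm(cl-cr))
hd=np.arctan2(*(k-h)[1::-1][:2]); sd=np.arctan2(*(c-h)[1::-1][:2]);print('ang',np.degrees(hd),np.degrees(sd),np.degrees(sd-hd))
for n,x,y in [('spareL',205,147),('spareR',503,193)]: T(n,x,y,*c2,.064)
for n,x,y in [('sockL',184,338),('sockM',343,361),('sockR',497,385)]: T(n,x,y,*c2,.088)
for n,x,y,z in [('cornerTL',110,60,.018),('TR',567,127,.018),('BL',60,442,.018),('BR',522,508,.018)]: T(n,x,y,*c2,z)
for n,x,y in [('cTL',62,158),('cTR',558,68),('cBL',105,450),('cBR',615,350)]: T(n,x,y,*c1,.016)
E
```

```text
knob (268.6, 272.1) [ 0.5068 -0.037   0.08  ] depth [ 0.5069 -0.0369  0.0795]
hinge (200.2, 235.1) [0.5791 0.1013 0.046 ] depth [0.579  0.1012 0.0466]
studtip (254.9, 222.9) [ 0.6018 -0.0063  0.064 ] depth [ 0.6017 -0.0064  0.0646]
collar (256.4, 224.8) [ 0.602  -0.0071  0.045 ] depth [ 0.5986 -0.0091  0.0628]
collarL (246.6, 224.8) [0.6016 0.0121 0.045 ] depth [0.6009 0.0116 0.0486]
collarR (266.2, 224.8) [ 0.6024 -0.0262  0.045 ] depth [ 0.6023 -0.0263  0.0455]
knob-hinge 0.15606949819238608 hinge-stud 0.11077817010215293 collar dia 0.038319448865018195
ang -117.60319894137369 -78.07982664460185 39.52337229677184
spareL (373.8, 286.1) [ 0.4856 -0.2341  0.064 ] depth [ 0.4857 -0.2342  0.0627]
spareR (423.4, 293.8) [ 0.4724 -0.329   0.064 ] depth [ 0.4723 -0.3286  0.0657]
sockL (370.2, 317.9) [ 0.4258 -0.2247  0.088 ] depth [ 0.4258 -0.2246  0.0886]
sockM (396.8, 321.8) [ 0.4194 -0.2734  0.088 ] depth [ 0.4194 -0.2731  0.0899]
sockR (422.4, 325.8) [ 0.4125 -0.321   0.088 ] depth [ 0.4125 -0.3202  0.0911]
cornerTL (357.9, 271.6) [ 0.517  -0.2084  0.018 ] depth [ 0.5174 -0.2087  0.0144]
TR (434.1, 282.8) [ 0.4971 -0.3619  0.018 ] depth [ 0.4985 -0.3664  0.0008]
BL (349.6, 335.2) [ 0.3918 -0.193   0.018 ] depth [ 0.3918 -0.1931  0.017 ]
BR (426.6, 346.2) [ 0.3715 -0.3455  0.018 ] depth [ 0.3706 -0.3494  0.0017]
cTL (189.9, 215.9) [0.623  0.1317 0.016 ] depth [0.6234 0.1321 0.0143]
cTR (272.6, 200.9) [ 0.6575 -0.0344  0.016 ] depth [ 0.6582 -0.0342  0.0132]
cBL (197.1, 264.6) [0.5247 0.1114 0.016 ] depth [ 0.5265  0.1154 -0.001 ]
cBR (282.1, 247.9) [ 0.5617 -0.0567  0.016 ] depth [ 0.5636 -0.0559  0.003 ]
```

```bash
cat >> h.py <<'E'
def Rw(psi):
    p=np.radians(psi);c,s=np.cos(p),np.sin(p)
    return np.array([[0,-s,c],[0,c,s],[-1,0,0.]])
def rel(xyz,psi,s=None,lab=''):
    s=s or manip.sense();R0=R.from_rotvec(s['tool_rot']).as_matrix()
    d=R0.T@(np.array(xyz)-np.array(s['position']))*1000
    r=np.degrees(R.from_matrix(R0.T@Rw(psi)).as_rotvec())
    n=max(np.linalg.norm(d)/41.7,np.linalg.norm(r)/7.16)
    print(lab,'shift',d.round(1),'turn',r.round(2),'rows>=',round(n,1));return d,r
H=np.array([.5791,.1013]);SH=-78.1
def knob(q,gap=0,z=.052,off=19):
    """TCP behind knob, q deg open"""
    a=np.radians(SH-q);u=np.array([np.cos(a),np.sin(a)]);t=np.array([-u[1],u[0]])
    p=H+.154*u-t*(off+gap)/1000;return np.array([*p,z]),SH-q+180
E
python3 - <<'E'
from h import *
s=st()
p,a=knob(39.5,14,.13);print(p,a);rel(p,a)
E
```

```text
0.15 [0.1816 0.5189 0.2309] [-0.958  1.351  0.957] [ 0.   0.  -0.8] 0.0852 [ 1.149  0.351  1.652  0.     1.139 -0.085]
[ 0.47850769 -0.01988658  0.13      ] 62.400000000000006
 shift [ 101.2 -458.3 -410.3] turn [ 8.3  -0.05 -0.  ] rows>= 14.9
```

Call:
{"name": "servo_tool", "arguments": {"plan": [[1, 0, -30, -27, 0, 0, 0], [1, 0, -60, -54, 0, 0, 0], [1, 0, -91, -81, 0, 0, 0], [1, 0, -122, -109, 1.5, 0, 0], [1, 0, -152, -136, 3, 0, 0]], "force": 40}}

```text
time: 0.57
position: [0.2805, 0.3384, 0.2309]
tool_rot: [-0.918, 1.37, 0.917]
contact_force: [1.3, 0.6, 0.5]
gripper_width: 0.0255
```

Call:
{"name": "servo_tool", "arguments": {"plan": [[1, 0, -30, -27, 1, 0, 0], [1, 0, -60, -54, 2, 0, 0], [1, 0, -91, -81, 3, 0, 0], [1, 0, -122, -109, 4, 0, 0], [1, 0, -152, -136, 5, 0, 0]]}}

```text
time: 0.98
position: [0.3697, 0.1529, 0.2311]
tool_rot: [-0.851, 1.399, 0.85]
contact_force: [0.7, 0.8, 0.1]
gripper_width: 0.0001
```

```bash
python3 - <<'E'
from h import *
s=st()
p,a=knob(39.5,14,.13);rel(p,a)
E
```

```text
0.9833 [0.3697 0.1529 0.2311] [-0.851  1.399  0.85 ] [0.7 0.8 0.1] 0.0001 [ 2.760e-01  7.200e-02  2.008e+00 -1.000e-03  1.063e+00 -8.160e-01]
 shift [ 101.2 -176.  -103.4] turn [ 0.23 -0.05  0.02] rows>= 5.5
```

Call:
{"name": "servo_tool", "arguments": {"plan": [[1, 0, -35, -20, 0, 0, 0], [1, 0, -70, -41, 0, 0, 0], [1, 15, -105, -61, 0, 0, 0], [1, 35, -140, -82, 0, 0, 0], [1, 60, -170, -102, 0, 0, 0]]}}

```text
time: 1.4
position: [0.4723, -0.0129, 0.1754]
tool_rot: [-0.852, 1.397, 0.848]
contact_force: [0.5, 1.2, 0.9]
gripper_width: 0.0001
```

```bash
python3 - <<'E'
from h import *
shot('wrist','w1')
s=st()
p,a=knob(39.5,14,.052);rel(p,a)
E
```

```text
1.45 [ 0.4726 -0.0163  0.1708] [-0.85   1.402  0.849] [-4.3 -2.5 -4.2] -0.0 [-0.132  0.292  1.905 -0.003  0.947 -1.221]
 shift [ 1.188e+02 -7.100e+00 -1.000e-01] turn [ 0.11 -0.16 -0.07] rows>= 2.9
```

View pics/w1.png

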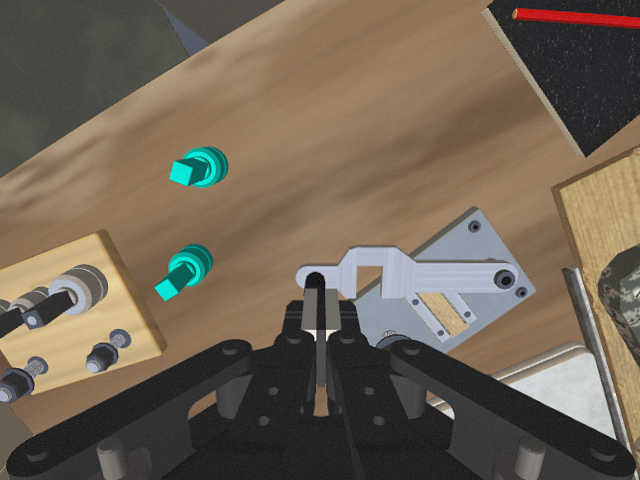

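```bash
python3 - <<'E'
from h import *
s=load('w1')
for n,P in [('knob',[.5068,-.037,.08]),('tip target',[*knob(39.5,14,.052)[0]]),('tcp',[ 0.4726,-0.0163,0.1708]),('hinge',[.5791,.1013,.046]),('stud',[.602,-.0065,.064])]: print(n,proj(s,P))
print(s['position'],Rm(s)[:,2])
for u,v in [(315,277),(505,278),(20,383),(32,319)]: print(atd(s,u,v))
E
```

```text
knob [312.67584614 300.06908062]
tip target [316.02214453 244.47932105]
tcp [313.74365903 306.88628056]
hinge [505.52713799 281.76568631]
stud [400.55099422 370.07895046]
[0.40896201 0.02016671 0.31782612] [ 0.25049068 -0.12986456 -0.95936938]
[ 0.49894234 -0.0313455   0.05981987]
[0.57425794 0.1012594  0.04842455]
[ 0.47058536 -0.31368069  0.05481271]
[ 0.42419034 -0.22388318  0.08815001]
```

Everything agrees: the hinge projects to (505,282) and is seen at (505,278), and the knob is half hidden behind the fingertip. I'll descend behind the knob.

Call:
{"name": "servo_tool", "arguments": {"plan": [[1, 38, -7, 0, 0, 0, 0], [1, 76, -7, 0, 0, 0, 0], [1, 112, -7, 0, 0, 0, 0], [1, 119, -7, 0, 0, 0, 0], [1, 119, -7, 0, 0, 0, 0]]}}

```text
time: 1.87
position: [0.4771, -0.0195, 0.0503]
tool_rot: [-0.848, 1.406, 0.852]
contact_force: [1.0, -0.2, -0.0]
gripper_width: 0.0001
```

```bash
python3 - <<'E'
from h import *
s=st()
for q,g in [(39.5,0),(32,0),(25,0),(18,0),(11,0)]:
    p,a=knob(q,g);rel(p,a,s,q)
E
```

```text
1.8667 [ 0.4771 -0.0195  0.0503] [-0.848  1.406  0.852] [ 1.  -0.2 -0. ] 0.0001 [-0.137  0.51   1.964 -0.003  0.675 -1.226]
39.5 shift [ -1.8 -15.4   0.3] turn [ 0.11 -0.25 -0.33] rows>= 0.4
32 shift [ -1.9 -35.6  -0.9] turn [-7.39 -0.23 -0.35] rows>= 1.0
25 shift [ -2.  -54.5   0.4] turn [-14.39  -0.21  -0.36] rows>= 2.0
18 shift [ -2.2 -73.2   3.9] turn [-21.39  -0.18  -0.37] rows>= 3.0
11 shift [ -2.3 -91.2   9.7] turn [-28.39  -0.16  -0.39] rows>= 4.0
```

Call:
{"name": "servo_tool", "arguments": {"plan": [[1, -2, -12, 0, 0, 0, 0], [1, -2, -20, 0, -2, 0, 0], [1, -2, -30, -1, -5, 0, 0], [1, -2, -41, -1, -9.5, 0, 0], [1, -2, -54, 0, -14, 0, 0]]}}

```text
time: 2.28
position: [0.5264, -0.0446, 0.0548]
tool_rot: [-1.037, 1.314, 1.039]
contact_force: [-0.9, 0.5, 0.2]
gripper_width: -0.0001
```

```bash
python3 - <<'E'
from h import *
shot('top','t1');crop('t1',180,190,310,290,'t1c',6)
s=st()
for q,g in [(25,0),(20,0),(15,0),(10,0),(5,0),(0,0)]:
    p,a=knob(q,g);rel(p,a,s,q)
E
```

```text
2.3333 [ 0.5288 -0.0455  0.0551] [-1.042  1.31   1.041] [ 0.  -1.1  0.7] 0.0002 [-0.172  0.568  1.828 -0.004  0.746 -1.514]
25 shift [3.1 3.3 0.4] turn [ 0.14 -0.14 -0.06] rows>= 0.1
20 shift [  3.1 -10.2  -0.7] turn [-4.86 -0.14 -0.06] rows>= 0.7
15 shift [  3.1 -23.7  -0.7] turn [-9.86 -0.14 -0.07] rows>= 1.4
10 shift [  3.1 -37.2   0.6] turn [-14.86  -0.13  -0.07] rows>= 2.1
5 shift [  3.1 -50.5   3. ] turn [-19.86  -0.13  -0.08] rows>= 2.8
0 shift [  3.1 -63.6   6.6] turn [-24.86  -0.13  -0.09] rows>= 3.5
```

View pics/t1.png

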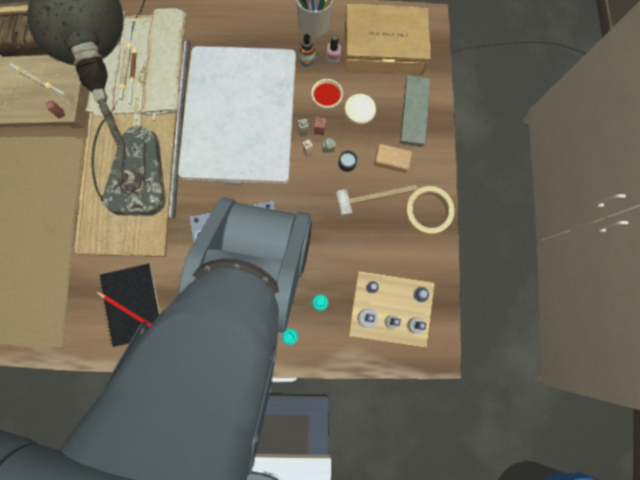

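The arm hides the clamp in the top view, so I'll use the wrist camera.

```bash
python3 - <<'E'
from h import *
shot('wrist','w2')
E
```

```text
(no output)
```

View pics/w2.png

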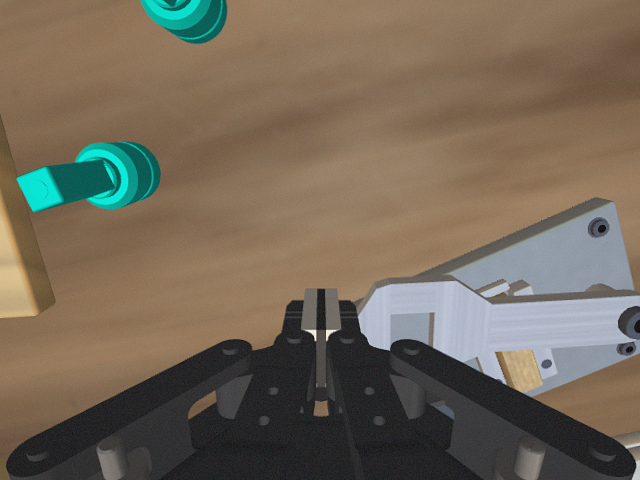

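The keeper is following: the bar stays level in the picture and the knob is behind the fingers. I'll keep pushing.

Call:
{"name": "servo_tool", "arguments": {"plan": [[1, 2, -9, 0, -3, 0, 0], [1, 3, -18, 0, -7, 0, 0], [1, 3, -27, 0, -11, 0, 0], [1, 3, -35, 0, -14, 0, 0], [1, 3, -41, 1, -16.5, 0, 0]]}}

```text
time: 2.8
position: [0.5683, -0.0534, 0.0534]
tool_rot: [-1.25, 1.186, 1.248]
contact_force: [-0.1, -0.1, 0.2]
gripper_width: -0.0001
```

Call:
{"name": "servo_tool", "arguments": {"plan": [[1, 0, -4, 0, -1.5, 0, 0], [1, 0, -7, 0, -3, 0, 0], [1, 0, -9, 0, -4, 0, 0]]}}

```text
time: 3.05
position: [0.5776, -0.0526, 0.0548]
tool_rot: [-1.302, 1.15, 1.298]
contact_force: [0.0, -0.5, 0.3]
gripper_width: -0.0003
```

```bash
python3 - <<'E'
from h import *
s=st()
for q,g in [(5,0),(0,0)]:
    p,a=knob(q,g);rel(p,a,s,q)
E
```

```text
3.05 [ 0.5776 -0.0526  0.0548] [-1.302  1.15   1.298] [ 0.  -0.5  0.3] -0.0003 [-0.17   0.635  1.697 -0.003  0.809 -1.862]
5 shift [ 2.8 -1.  -1.4] turn [ 0.15 -0.15  0.02] rows>= 0.1
0 shift [  2.8 -14.5  -2.5] turn [-4.85 -0.15  0.01] rows>= 0.7
```

Call:
{"name": "servo_tool", "arguments": {"plan": [[1, 1, -3, -1, -1.5, 0, 0], [1, 1, -6, -1, -2.5, 0, 0], [1, 1, -9, -2, -3.5, 0, 0]]}}

```text
time: 3.3
position: [0.5867, -0.0532, 0.0544]
tool_rot: [-1.346, 1.118, 1.342]
contact_force: [-0.0, 0.4, 0.0]
gripper_width: 0.0
```

Call:
{"name": "servo_tool", "arguments": {"plan": [[1, 0, -2, 0, 0, 0, 0], [1, 0, -4, 0, 0, 0, 0]]}}

```text
time: 3.47
position: [0.591, -0.0524, 0.0547]
tool_rot: [-1.346, 1.118, 1.341]
contact_force: [-3.9, -1.0, 1.2]
gripper_width: 0.0001
```

```bash
python3 - <<'E'
from h import *
s=st()
for q,g in [(5,0),(0,0)]:
    p,a=knob(q,g);rel(p,a,s,q)
E
```

```text
3.4667 [ 0.591  -0.0524  0.0547] [-1.346  1.118  1.341] [-3.9 -1.   1.2] 0.0001 [-0.166  0.653  1.66  -0.003  0.826 -1.918]
5 shift [ 2.7 12.4  0.8] turn [ 3.62 -0.16  0.05] rows>= 0.5
0 shift [ 2.7 -1.  -1.1] turn [-1.38 -0.16  0.04] rows>= 0.2
```

Call:
{"name": "servo_tool", "arguments": {"plan": [[1, 0, -2, 0, 0, 0, 0], [1, 0, -3, 0, 0, 0, 0]]}}

```text
time: 3.63
position: [0.5914, -0.0522, 0.0544]
tool_rot: [-1.342, 1.123, 1.346]
contact_force: [-18.8, -7.1, 13.8]
gripper_width: -0.0002
```

Call:
{"name": "servo_tool", "arguments": {"plan": [[1, 0, -2, 0, 0, 0, 0], [1, 0, -3, 0, 0, 0, 0]]}}

```text
time: 3.8
position: [0.5913, -0.0522, 0.0541]
tool_rot: [-1.338, 1.129, 1.352]
contact_force: [-21.4, -7.9, 15.9]
gripper_width: -0.0001
```

```bash
python3 - <<'E'
from h import *
s=st();shot('wrist','w3');shot('scene','s3');crop('s3',240,175,350,245,'s3c',7)
E
```

```text
3.8 [ 0.5913 -0.0522  0.0541] [-1.338  1.129  1.352] [-21.4  -7.9  15.9] -0.0001 [-0.164  0.66   1.649 -0.007  0.846 -1.913]
```

View pics/w3.png

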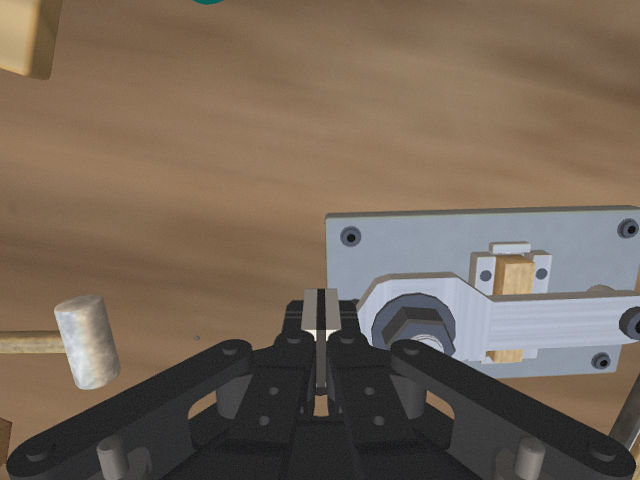

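View pics/s3c.png

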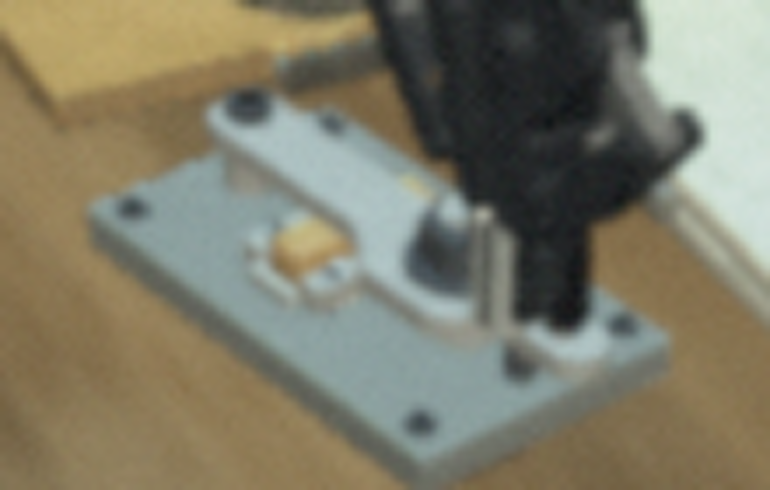

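The force now looks like a hard stop (about 21 N). I'll back off and check from above.

Call:
{"name": "servo_tool", "arguments": {"plan": [[1, 0, 10, 0, 0, 0, 0], [1, 0, 20, 0, 0, 0, 0], [1, -20, 30, 0, 0, 0, 0], [1, -50, 40, -10, 0, 0, 0], [1, -90, 50, -35, 0, 0, 0]]}}

```text
time: 4.32
position: [0.5487, -0.0905, 0.1392]
tool_rot: [-1.336, 1.13, 1.356]
contact_force: [1.4, 0.2, 0.8]
gripper_width: 0.0002
```

```bash
python3 - <<'E'
from h import *
s=st();print(R.from_rotvec(s['tool_rot']).as_matrix().round(3));shot('wrist','w4');shot('scene','s4');crop('s4',240,175,350,245,'s4c',7)
rel([.43,-.25,.17],96)
E
```

```text
4.3167 [ 0.5487 -0.0905  0.1392] [-1.336  1.13   1.356] [1.4 0.2 0.8] 0.0002 [-0.244  0.481  1.708 -0.008  0.969 -1.995]
[[-0.017 -0.983 -0.183]
 [-0.002 -0.183  0.983]
 [-1.     0.017  0.001]]
 shift [ -23.9  148.6 -131.2] turn [ 4.34 -0.29 -0.36] rows>= 4.8
```

View pics/w4.png

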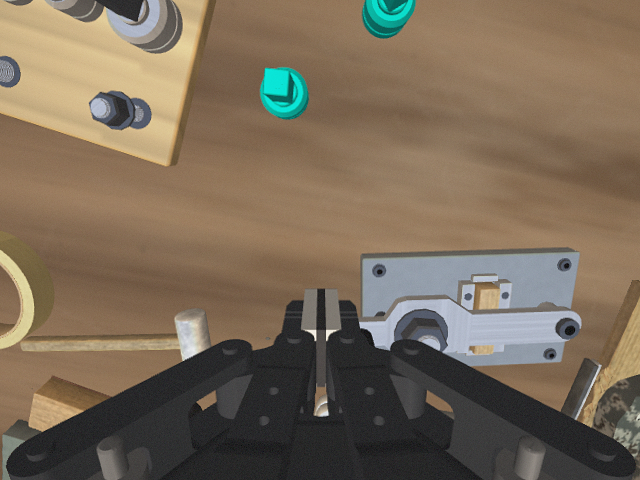

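View pics/s4c.png

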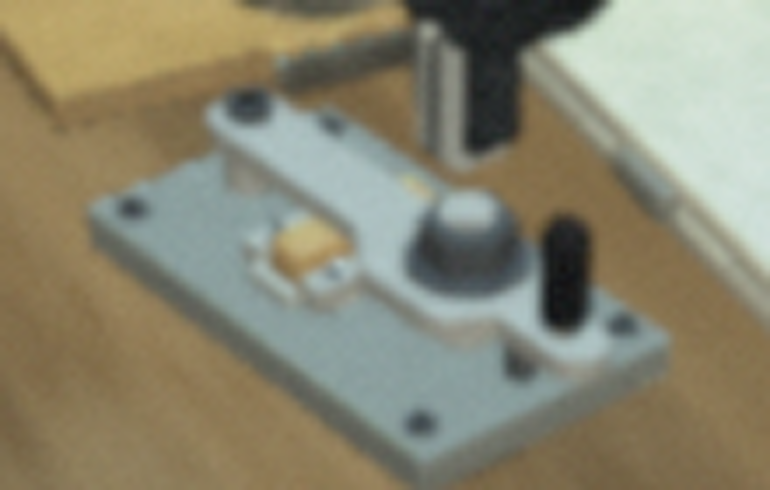

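The keeper is shut, and the knob stands clear beyond the nut in the scene crop. The top view will confirm that later. Now I'll move so the wrist camera sees the clamp's nut clearly.

```bash
python3 - <<'E'
from h import *
rel([.645,-.005,.20],100)
E
```

```text
shift [ -56.5 -106.6   71. ] turn [ 0.34 -0.27 -0.37] rows>= 3.4
```

Call:
{"name": "servo_tool", "arguments": {"plan": [[1, -25, -5, 5, 0, 0, 0], [1, -45, -35, 25, 0, 0, 0], [1, -56, -70, 48, 0, 0, 0], [1, -56, -106, 71, 0, 0, 0], [1, -56, -106, 71, 0, 0, 0]]}}

```text
time: 4.83
position: [0.648, -0.0007, 0.1998]
tool_rot: [-1.345, 1.123, 1.342]
contact_force: [0.7, 0.1, -0.7]
gripper_width: 0.0001
```

```bash
python3 - <<'E'
from h import *
s=st();im=shot('wrist','w5');print(proj(im,[.602,-.0066,.064]),proj(im,[.611,-.049,.08]))
E
```

```text
4.8333 [ 0.648  -0.0007  0.1998] [-1.345  1.123  1.342] [ 0.7  0.1 -0.7] 0.0001 [-0.071  0.56   1.408 -0.005  1.175 -1.822]
[324.66135791 170.59261943] [264.04616566 174.25779779]
```

View pics/w5.png

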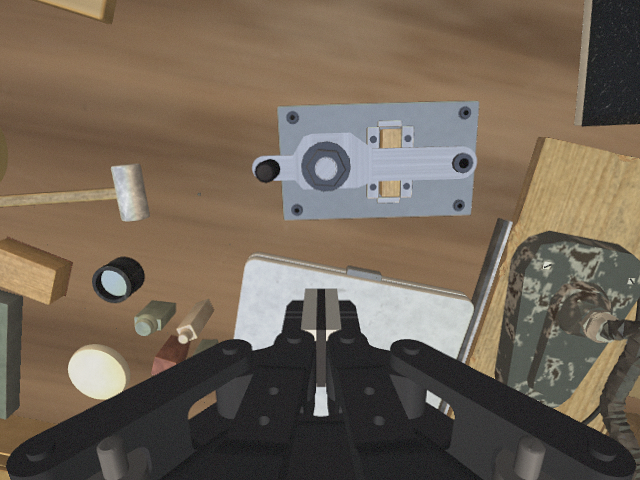

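```bash
python3 - <<'E'
from h import *
crop('w5',240,120,480,200,'w5a',3.3)
crop('w5',290,130,365,200,'w5b',8)
E
```

```text
(no output)
```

View pics/w5a.png

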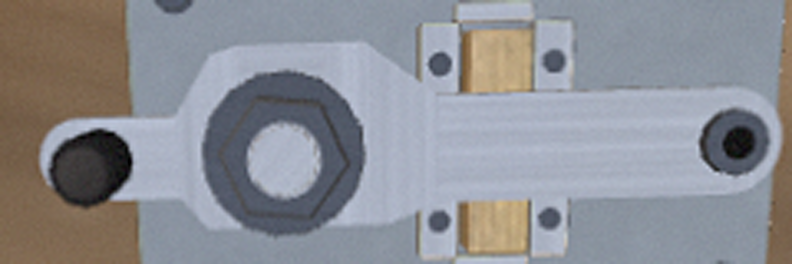

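View pics/w5b.png

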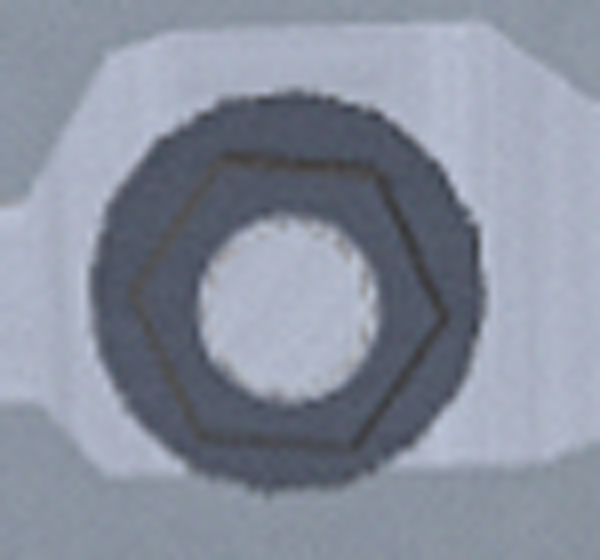

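```bash
python3 - <<'E'
from h import *
s=load('w5')
V=np.array([(225,155),(372,168),(447,315),(352,445),(205,437),(133,292)],float)
P=np.array([atz(s,290+(x+.5)/8-.5,130+(y+.5)/8-.5,.060)[:2] for x,y in V])
c=P.mean(0);print('ctr',c.round(4),'r',np.linalg.norm(P-c,axis=1).round(4))
a=np.degrees(np.arctan2(*(P-c).T[::-1]));print(a.round(1));print('vertex ang mod60',(a%60).round(1))
m=[(P[i]+P[i-3])/2 for i in range(3)];print('AF',[np.linalg.norm((P[i]+P[(i+1)%6]-P[(i+3)%6]-P[(i+4)%6])/2).round(4) for i in range(3)])
tip=atz(s,290+290.5/8-.5,130+310.5/8-.5,.064);print('tip',tip)
cc=[atz(s,290+(x+.5)/8-.5,130+(y+.5)/8-.5,.046) for x,y in [(92,290),(482,290),(290,92),(275,492)]]
print('collar',(cc[0]+cc[1])/2,(cc[2]+cc[3])/2,np.linalg.norm(cc[0]-cc[1]),np.linalg.norm(cc[2]-cc[3]))
k=atz(s,240+85/3.3,120+174/3.3,.08);h=atz(s,240+739/3.3,120+142/3.3,.046);print(k,h)
d=(k-h)[:2];e=(cc[0]+cc[1])[:2]/2-h[:2];print(np.linalg.norm(d),np.linalg.norm(e),np.degrees(np.arctan2(d[1],d[0])),np.degrees(np.arctan2(e[1],e[0])))
E
```

```text
ctr [ 0.5999 -0.0062] r [0.015  0.0148 0.0151 0.0148 0.0151 0.0149]
[-145.7  158.7   96.3   34.9  -21.8  -83.5]
vertex ang mod60 [34.3 38.7 36.3 34.9 38.2 36.5]
AF [np.float64(0.0263), np.float64(0.0257), np.float64(0.0257)]
tip [ 0.60017544 -0.00606151  0.064     ]
collar [ 0.59968163 -0.00628324  0.046     ] [ 0.60029457 -0.00663556  0.046     ] 0.03897805638822006 0.03945645003403766
[ 0.60971019 -0.0479509   0.08      ] [0.57685101 0.10254101 0.046     ]
0.1540374719143154 0.11119332616982369 -77.68305250145602 -78.15155483037375
```

The wrist image shows a hexagon about 27 mm across flats on a 39–40 mm collar, so this is the largest nut. Its flats face heading about 6.5° (mod 60). The hinge–knob line (-77.7°) matches the hinge–stud line (-78.2°) and the radius reads 154 mm, so the keeper is fully shut. Next I'll look over the rack.

```bash
python3 - <<'E'
from h import *
rel([.47,-.235,.20],82)
E
```

```text
shift [   0.9  215.6 -196.8] turn [18.48 -0.31 -0.27] rows>= 7.0
```

Call:
{"name": "servo_tool", "arguments": {"plan": [[1, 0, 28, -25, 2, 0, 0], [1, 0, 56, -51, 4, 0, 0], [1, 0, 84, -77, 7, 0, 0], [1, 0, 112, -103, 10, 0, 0], [1, 0, 140, -128, 12, 0, 0]]}}

```text
time: 5.3
position: [0.5297, -0.1551, 0.1997]
tool_rot: [-1.189, 1.231, 1.188]
contact_force: [1.7, -1.6, 0.2]
gripper_width: -0.0
```

```bash
python3 - <<'E'
from h import *
rel([.47,-.235,.20],82)
E
```

```text
shift [  0.4  57.3 -81.7] turn [ 6.28 -0.34 -0.28] rows>= 2.4
```

Call:
{"name": "servo_tool", "arguments": {"plan": [[1, 0, 20, -30, 2, 0, 0], [1, 0, 40, -57, 4, 0, 0], [1, 0, 57, -80, 6, 0, 0], [0.6, 0, 57, -82, 6, 0, 0], [0.6, 0, 57, -82, 6, 0, 0]]}}

```text
time: 5.72
position: [0.469, -0.2365, 0.2002]
tool_rot: [-1.108, 1.279, 1.108]
contact_force: [-1.0, 0.3, -0.9]
gripper_width: 0.0231
```

```bash
python3 - <<'E'
from h import *
s=st();im=shot('wrist','w6');shot('top','t6');crop('t6',180,190,310,290,'t6c',6)
E
```

```text
5.7167 [ 0.469  -0.2365  0.2002] [-1.108  1.279  1.108] [-1.   0.3 -0.9] 0.0231 [-0.552  0.343  1.747 -0.009  1.054 -1.98 ]
```

View pics/w6.png

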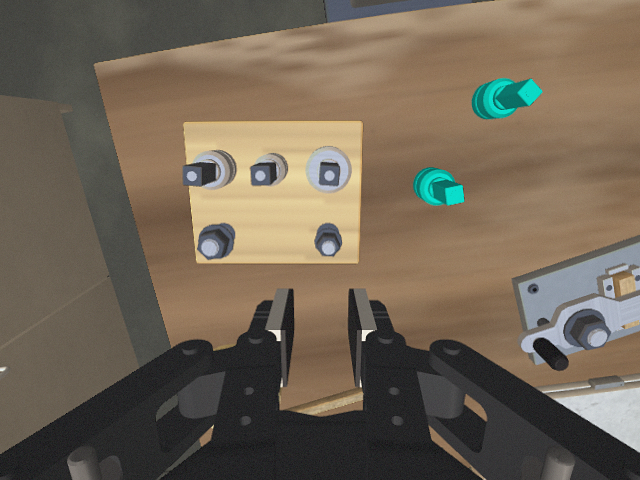

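View pics/t6c.png

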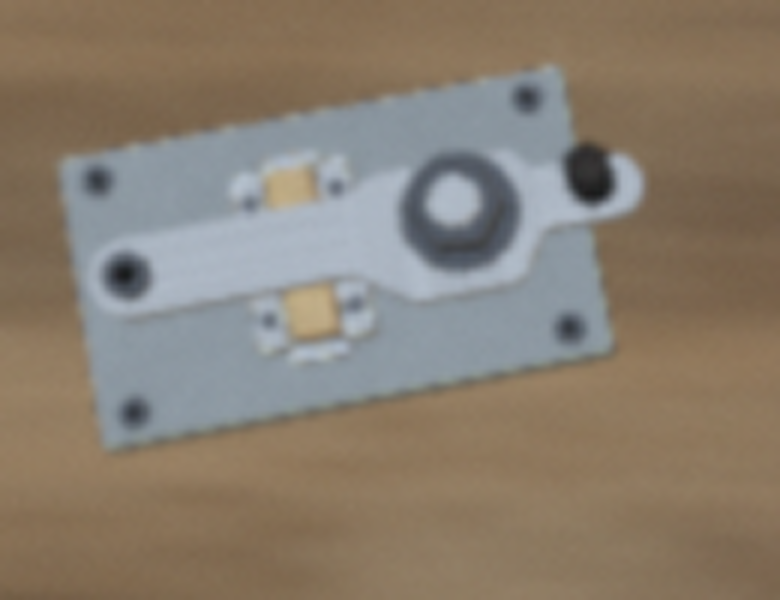

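The keeper is shut over the blank and held. In the wrist image the large socket (widest body) is at (329,172). The small one is at (264,172) and the middle one at (206,172). Now I'll enlarge the large socket.

```bash
python3 - <<'E'
from h import *
crop('w6',180,135,370,265,'w6b',4)
crop('w6',300,140,360,200,'w6a',10)
im=load('w6');print(proj(im,[.4258,-.2247,.088]))
E
```

```text
[329.69450938 176.78167315]
```

View pics/w6a.png

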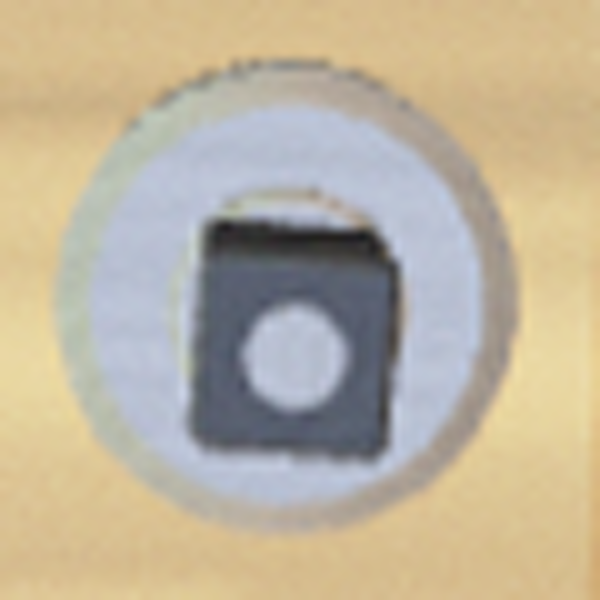

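View pics/w6b.png

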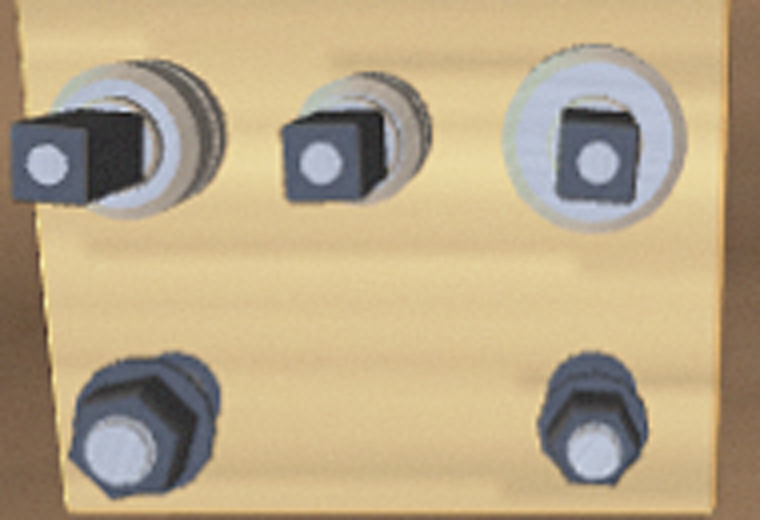

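```bash
python3 - <<'E'
from h import *
s=load('w6')
V=[(203,256),(398,266),(386,460),(192,446)]
P=np.array([atz(s,300+(x+.5)/10-.5,140+(y+.5)/10-.5,.088)[:2] for x,y in V])
print(P.round(4),P.mean(0).round(4),[np.linalg.norm(P[i]-P[i-1]).round(4) for i in range(4)])
for i in range(4):
    d=P[(i+1)%4]-P[i];print(np.degrees(np.arctan2(d[1],d[0]))%90)
print('hole',atz(s,300+296.5/10-.5,140+356.5/10-.5,.088))
# body circle in crop, top face z=.048
b=[atz(s,300+(x+.5)/10-.5,140+(y+.5)/10-.5,.048) for x,y in [(90,305),(482,305),(288,105),(288,500)]];print('body',(b[0]+b[1])/2,(b[2]+b[3])/2,np.linalg.norm(b[0]-b[1]))
st()
for z in (.12,.061): rel([.425,-.225,z],82-5)
E
```

```text
[[ 0.417  -0.2304]
 [ 0.4195 -0.2172]
 [ 0.4326 -0.2197]
 [ 0.4298 -0.2329]] [ 0.4247 -0.225 ] [np.float64(0.0131), np.float64(0.0134), np.float64(0.0133), np.float64(0.0136)]
79.25468371072876
79.25556617126934
78.03672343170453
78.69714545737423
hole [ 0.42463746 -0.22492621  0.088     ]
body [ 0.42446424 -0.22503408  0.048     ] [ 0.42450196 -0.224875    0.048     ] 0.031272913131791424
5.8167 [ 0.4702 -0.235   0.2002] [-1.111  1.278  1.11 ] [ 0.7  0.3 -0.7] 0.0339 [-0.548  0.344  1.746 -0.008  1.054 -1.98 ]
 shift [80.4 45.7  4.3] turn [ 5.26 -0.34 -0.27] rows>= 2.2
 shift [139.4  45.4   4.7] turn [ 5.26 -0.34 -0.27] rows>= 3.5
```

```bash
python3 - <<'E'
from h import *
for z in (.12,.061): rel([.4247,-.225,z],78.8)
E
```

```text
shift [80.4 46.   4.3] turn [ 3.46 -0.34 -0.27] rows>= 2.2
 shift [139.4  45.7   4.6] turn [ 3.46 -0.34 -0.27] rows>= 3.5
```

Call:
{"name": "servo_tool", "arguments": {"plan": [[0.6, 25, 25, 2, 1.5, 0, 0], [0.6, 50, 46, 4.3, 3.5, -0.3, -0.3], [0.6, 75, 46, 4.3, 3.5, -0.3, -0.3], [0.6, 80, 46, 4.3, 3.5, -0.3, -0.3], [0.6, 80, 46, 4.3, 3.5, -0.3, -0.3]]}}

```text
time: 6.23
position: [0.4248, -0.2241, 0.1195]
tool_rot: [-1.064, 1.296, 1.066]
contact_force: [-0.2, 0.4, 0.1]
gripper_width: 0.0338
```

```bash
python3 - <<'E'
from h import *
st();im=shot('wrist','w7')
for z in (.061,): rel([.4247,-.225,z],78.8)
E
```

```text
6.2333 [ 0.4248 -0.2241  0.1195] [-1.064  1.296  1.066] [-0.2  0.4  0.1] 0.0338 [-5.820e-01  3.860e-01  1.927e+00 -1.000e-03  8.300e-01 -1.958e+00]
 shift [59.7  0.8 -0.5] turn [ 0.05 -0.03  0.02] rows>= 1.4
```

View pics/w7.png

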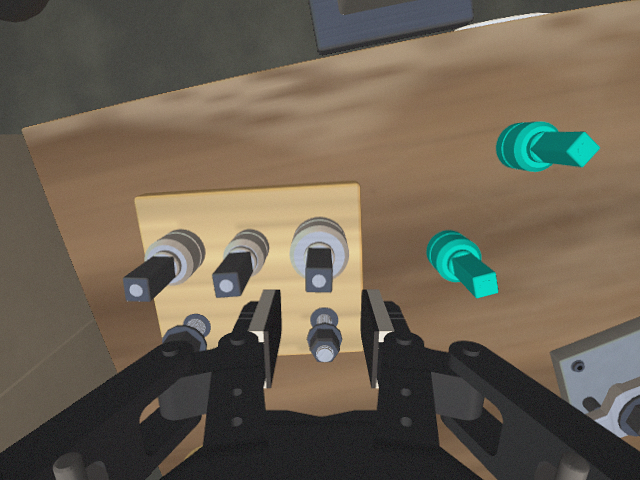

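The large socket's shank at (319,280) is centred between the pads and square to them. I'll descend and grip.

Call:
{"name": "servo_tool", "arguments": {"plan": [[0.6, 25, 0.5, -0.4, 0, 0, 0], [0.6, 48, 0.8, -0.5, 0, 0, 0], [0.6, 59, 0.8, -0.5, 0, 0, 0], [0.6, 59, 0.8, -0.5, 0, 0, 0]]}}

```text
time: 6.62
position: [0.4248, -0.2247, 0.0609]
tool_rot: [-1.064, 1.295, 1.066]
contact_force: [-0.4, 0.4, -0.1]
gripper_width: 0.034
```

Call:
{"name": "servo_tool", "arguments": {"plan": [[0.8, 0, 0, 0, 0, 0, 0], [0.9, 0, 0, 0, 0, 0, 0], [1, 0, 0, 0, 0, 0, 0], [1, 0, 0, 0, 0, 0, 0], [1, 0, 0, 0, 0, 0, 0]], "force": 60}}

```text
time: 7.03
position: [0.4257, -0.2252, 0.0621]
tool_rot: [-1.066, 1.295, 1.064]
contact_force: [0.2, 0.8, 8.3]
gripper_width: 0.0128
```

```bash
python3 - <<'E'
from h import *
st();im=shot('wrist','w8')
E
```

```text
7.0333 [ 0.4257 -0.2252  0.0621] [-1.066  1.295  1.064] [0.2 0.8 8.3] 0.0128 [-0.583  0.489  1.955 -0.     0.696 -1.96 ]
```

View pics/w8.png

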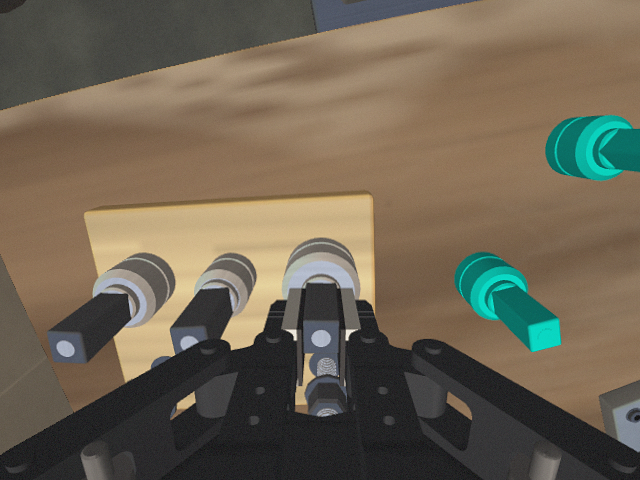

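Gripped, with the width steady at 12.8 mm. I'll lift and check the hold.

Call:
{"name": "servo_tool", "arguments": {"plan": [[1, -15, 0, 0, 0, 0, 0], [1, -30, 0, 0, 0, 0, 0], [1, -60, 0, 0, 0, 0, 0], [1, -98, 0, 0, 0, 0, 0], [1, -98, 0, 0, 0, 0, 0]]}}

```text
time: 7.5
position: [0.428, -0.2266, 0.1662]
tool_rot: [-1.073, 1.292, 1.056]
contact_force: [1.1, -0.4, -0.0]
gripper_width: 0.0132
```

```bash
python3 - <<'E'
from h import *
st();im=shot('wrist','w9');crop('w9',270,270,370,350,'w9a',7);shot('scene','s9');crop('s9',200,200,360,380,'s9c',3.3)
rel([.601,-.0064,.16],96.5)
E
```

```text
7.5 [ 0.428  -0.2266  0.1662] [-1.073  1.292  1.056] [ 1.1 -0.4 -0. ] 0.0132 [-0.583  0.313  1.89  -0.     0.929 -1.96 ]
 shift [   1.4 -129.4  248.6] turn [-17.61  -0.15   0.21] rows>= 6.7
```

View pics/w9a.png

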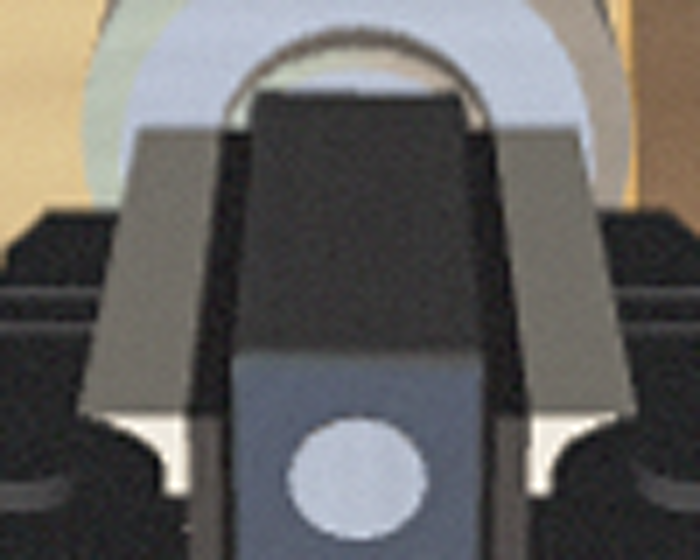

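View pics/s9c.png

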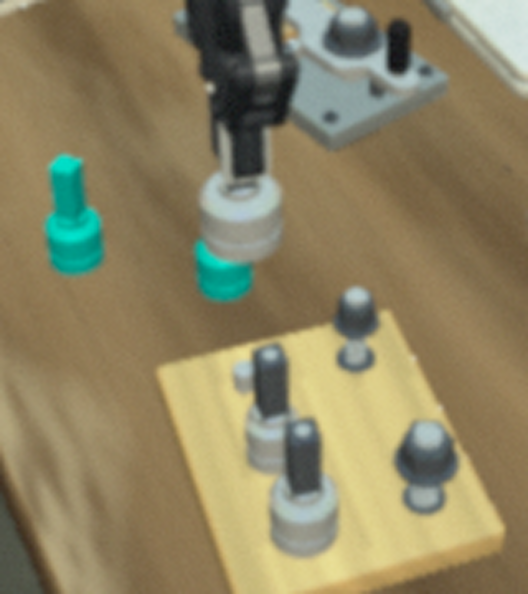

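```bash
python3 - <<'E'
from h import *
im=load('w9');s=st();u,v=270+357.5/7-.5,270+478.5/7-.5
T=R.from_rotvec(s['tool_rot']).as_matrix();p=np.array(s['position'])
for P in (atz(im,u,v,p[2]+.0259),atd(im,u,v)): print(P.round(4),'tool frame',(T.T@(P-p)*1000).round(1))
print('tilt',T[:,0])
E
```

```text
7.6 [ 0.4261 -0.2254  0.1614] [-1.069  1.294  1.061] [ 0.2 -0.5 -2. ] 0.0129 [-0.583  0.319  1.895 -0.     0.923 -1.96 ]
[ 0.4298 -0.2268  0.1873] tool frame [-25.9  -4.   -0.7]
[ 0.4267 -0.2261  0.1924] tool frame [-31.   -0.9  -0.7]
tilt [ 0.00358185 -0.00268703 -0.99998998]
```

The socket is held straight with its centre about 1.2 mm along tool +y from the TCP. I'll move above the stud.

```bash
python3 - <<'E'
from h import *
rel([.6012,-.0064,.16],96.5)
E
```

```text
shift [   1.4 -129.6  248.6] turn [-17.61  -0.15   0.21] rows>= 6.7
```

Call:
{"name": "servo_tool", "arguments": {"plan": [[1, 0, -15, 30, -2, 0, 0], [1, 0, -32, 61, -4, 0, 0], [1, 0, -48, 92, -7, 0, 0], [1, 0, -64, 123, -9, 0, 0], [1, 0, -80, 154, -11, 0, 0]]}}

```text
time: 8.02
position: [0.5343, -0.088, 0.1599]
tool_rot: [-1.211, 1.21, 1.207]
contact_force: [1.4, -1.0, -0.8]
gripper_width: 0.013
```

```bash
python3 - <<'E'
from h import *
rel([.6012,-.0064,.16],96.5)
E
```

```text
shift [ -0.2 -66.9  81.6] turn [-6.52 -0.12  0.05] rows>= 2.5
```

Call:
{"name": "servo_tool", "arguments": {"plan": [[1, 0, -22, 27, -2, 0, 0], [1, 0, -44, 54, -4, 0, 0], [1, 0, -62, 76, -6, 0, 0], [1, 0, -67, 81.6, -6.5, 0, 0], [1, 0, -67, 81.6, -6.5, 0, 0]]}}

```text
time: 8.43
position: [0.6014, -0.0049, 0.158]
tool_rot: [-1.295, 1.155, 1.294]
contact_force: [-0.1, -0.5, -1.8]
gripper_width: 0.0129
```

```bash
python3 - <<'E'
from h import *
im=shot('wrist','w10');shot('scene','s10');crop('s10',230,130,360,250,'s10c',5)
st();rel([.6012,-.0064,.11],96.5)
E
```

```text
8.5333 [ 0.6003 -0.0069  0.1585] [-1.293  1.156  1.292] [-0.2 -0.7 -0.7] 0.0127 [-0.088  0.521  1.583 -0.003  1.038 -1.77 ]
 shift [48.5 -1.   0.5] turn [-0.05 -0.11 -0.09] rows>= 1.2
```

View pics/w10.png

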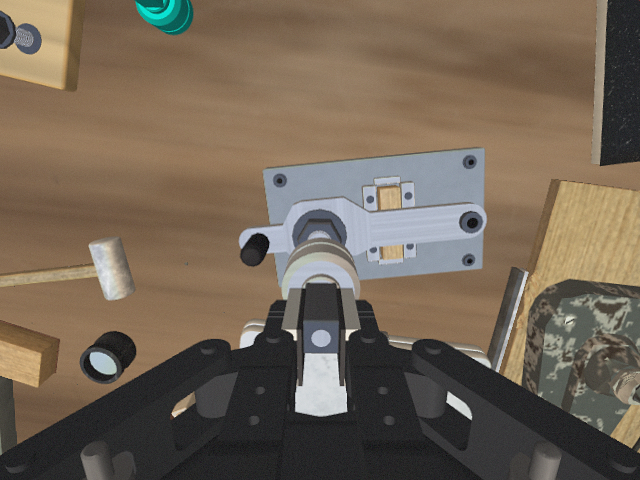

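View pics/s10c.png

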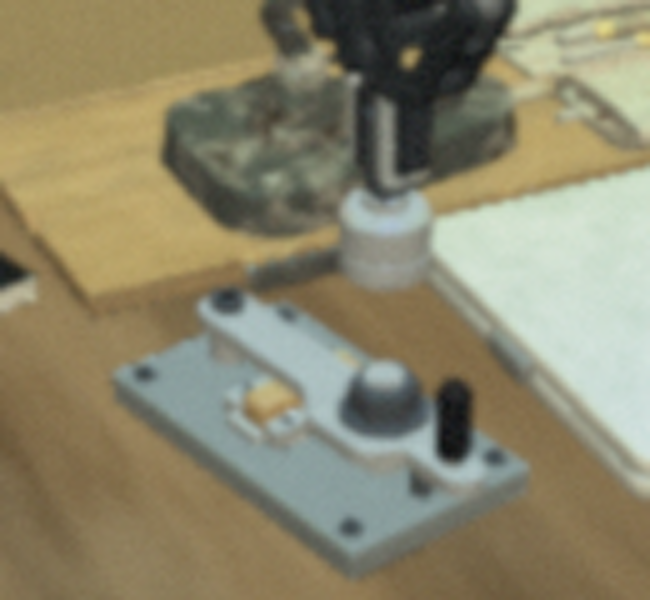

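Call:
{"name": "servo_tool", "arguments": {"plan": [[1, 20, -1, 0.5, 0, 0, 0], [1, 38, -1, 0.5, 0, 0, 0], [1, 45, -1, 0.5, 0, 0, 0], [1, 45, -1, 0.5, 0, 0, 0], [1, 45, -1, 0.5, 0, 0, 0]]}}

```text
time: 8.95
position: [0.6009, -0.0071, 0.1138]
tool_rot: [-1.292, 1.157, 1.291]
contact_force: [-0.6, -0.4, -1.7]
gripper_width: 0.0131
```

```bash
python3 - <<'E'
from h import *
st();im=shot('wrist','w11');shot('scene','s11');crop('s11',270,150,350,240,'s11c',7)
rel([.6012,-.0064,.107],96.5)
E
```

```text
8.95 [ 0.6009 -0.0071  0.1138] [-1.292  1.157  1.291] [-0.6 -0.4 -1.7] 0.0131 [-0.088  0.58   1.611 -0.003  0.952 -1.769]
 shift [7.6 0.3 0.5] turn [-0.08 -0.13 -0.01] rows>= 0.2
```

View pics/s11c.png

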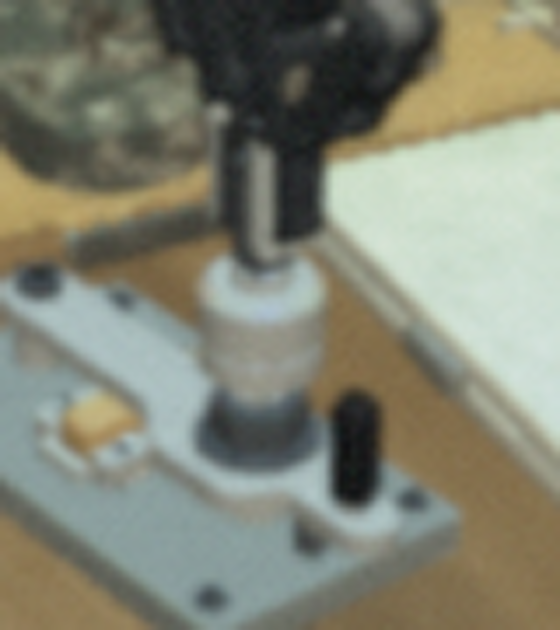

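View pics/w11.png

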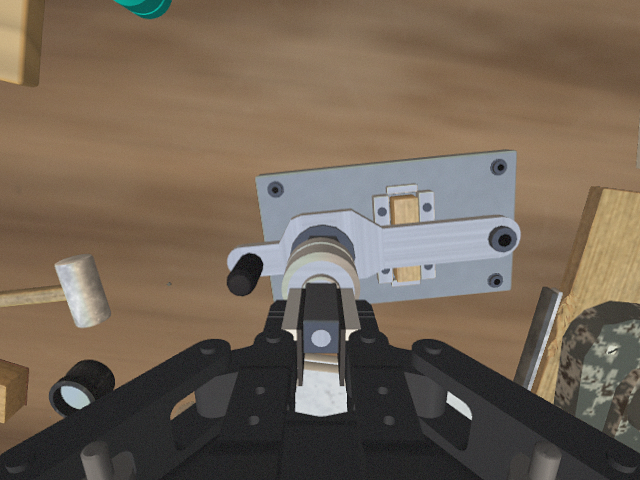

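The socket is centred over the nut in the scene crop (body about 262, collar about 259, at ×7). I'll descend slowly.

Call:
{"name": "servo_tool", "arguments": {"plan": [[1, 3, 0.3, 0.5, 0, 0, 0], [1, 6, 0.3, 0.5, 0, 0, 0], [1, 9, 0.3, 0.5, 0, 0, 0]]}}

```text
time: 9.3
position: [0.6014, -0.0064, 0.1058]
tool_rot: [-1.293, 1.155, 1.289]
contact_force: [-0.1, -0.0, -1.5]
gripper_width: 0.0125
```

Call:
{"name": "servo_tool", "arguments": {"plan": [[1, 2, 0, 0, 0, 0, 0], [1, 3, 0, 0, 0, 0, 0]]}}

```text
time: 9.47
position: [0.6012, -0.0063, 0.1024]
tool_rot: [-1.293, 1.156, 1.29]
contact_force: [-0.2, -0.3, -1.6]
gripper_width: 0.0124
```

```bash
python3 - <<'E'
from h import *
s=st();print(s['wrist_torque']);rel([.6012,-.0064,.0901],96.5)
E
```

```text
9.4667 [ 0.6012 -0.0063  0.1024] [-1.293  1.156  1.29 ] [-0.2 -0.3 -1.6] 0.0124 [-0.087  0.595  1.618 -0.003  0.928 -1.768]
[-0.00954481 -0.00804763  0.03967318]
 shift [12.3  0.  -0. ] turn [-0.08 -0.14  0.02] rows>= 0.3
```

Call:
{"name": "servo_tool", "arguments": {"plan": [[1, 1, 0, 0, 0, 0, 0], [1, 2.5, 0, 0, 0, 0, 0]]}}

```text
time: 9.63
position: [0.6013, -0.0063, 0.0998]
tool_rot: [-1.293, 1.155, 1.29]
contact_force: [0.9, -0.6, -1.6]
gripper_width: 0.0125
```

Call:
{"name": "servo_tool", "arguments": {"plan": [[1, 1, 0, 0, 0, 0, 0], [1, 2.5, 0, 0, 0, 0, 0]]}}

```text
time: 9.8
position: [0.6013, -0.0063, 0.0973]
tool_rot: [-1.293, 1.155, 1.29]
contact_force: [1.0, -0.5, -1.2]
gripper_width: 0.0127
```

Call:
{"name": "servo_tool", "arguments": {"plan": [[1, 1.5, 0, 0, 0, 0, 0], [1, 3, 0, 0, 0, 0, 0], [1, 4.5, 0, 0, 0, 0, 0]]}}

```text
time: 10.05
position: [0.6013, -0.0063, 0.0926]
tool_rot: [-1.293, 1.155, 1.29]
contact_force: [-0.1, 0.1, -1.1]
gripper_width: 0.0126
```

Call:
{"name": "servo_tool", "arguments": {"plan": [[1, 1, 0, 0, 0, 0, 0], [1, 2, 0, 0, 0, 0, 0]]}}

```text
time: 10.22
position: [0.6013, -0.0063, 0.0905]
tool_rot: [-1.293, 1.155, 1.29]
contact_force: [0.9, 0.5, -1.7]
gripper_width: 0.013
```

```bash
python3 - <<'E'
from h import *
s=st();print(s['wrist_torque']);rel([.6012,-.0064,.0901],96.5)
E
```

```text
10.2167 [ 0.6013 -0.0063  0.0905] [-1.293  1.155  1.29 ] [ 0.9  0.5 -1.7] 0.013 [-0.087  0.612  1.624 -0.003  0.905 -1.768]
[-0.06145389 -0.01382352  0.00060749]
 shift [ 0.4  0.1 -0.1] turn [-0.07 -0.14  0.02] rows>= 0.0
```

Call:
{"name": "servo_tool", "arguments": {"plan": [[1, 0.7, 0, 0, 0, 0, 0], [1, 1.3, 0, 0, 0, 0, 0]]}}

```text
time: 10.38
position: [0.6015, -0.0064, 0.0901]
tool_rot: [-1.294, 1.155, 1.289]
contact_force: [-6.0, 0.2, 15.6]
gripper_width: 0.0126
```

Call:
{"name": "servo_tool", "arguments": {"plan": [[1, 0.5, 0, 0, 0, 0, 0], [1, 1, 0, 0, 0, 0, 0]]}}

```text
time: 10.55
position: [0.6019, -0.0065, 0.0901]
tool_rot: [-1.294, 1.155, 1.289]
contact_force: [-5.3, -0.5, 15.7]
gripper_width: 0.0129
```

The socket is fully home: it stopped at TCP z = 0.0901, exactly the predicted collar height, with 15.7 N upward. A gentle twist test will check for spin.

Call:
{"name": "servo_tool", "arguments": {"plan": [[1, -0.8, 0, 0, 3, 0, 0], [1, -0.8, 0, 0, 6, 0, 0], [1, -0.8, 0, 0, 8, 0, 0]]}}

```text
time: 10.8
position: [0.6014, -0.0063, 0.0907]
tool_rot: [-1.189, 1.224, 1.185]
contact_force: [-2.0, 2.2, -0.7]
gripper_width: 0.0127
```

```bash
python3 - <<'E'
from h import *
s=st();print(s['wrist_torque']);rel([.6012,-.0064,.0901],96.5)
E
```

```text
10.8 [ 0.6014 -0.0063  0.0907] [-1.189  1.224  1.185] [-2.   2.2 -0.7] 0.0127 [-0.087  0.612  1.624 -0.003  0.905 -1.626]
[0.24353945 0.39289238 0.08545254]
 shift [ 0.6  0.2 -0.1] turn [-8.23 -0.13  0.04] rows>= 1.1
```

Call:
{"name": "servo_tool", "arguments": {"plan": [[1, 0, 0, 0, 2, 0, 0], [1, 0, 0, 0, 4, 0, 0]]}}

```text
time: 10.97
position: [0.6013, -0.0063, 0.0906]
tool_rot: [-1.137, 1.257, 1.133]
contact_force: [0.0, -0.1, 0.1]
gripper_width: 0.0126
```

```bash
python3 - <<'E'
from h import *
s=st();print(s['wrist_torque']);rel([.6012,-.0064,.0901],96.5)
E
```

```text
10.9667 [ 0.6013 -0.0063  0.0906] [-1.137  1.257  1.133] [ 0.  -0.1  0.1] 0.0126 [-0.087  0.612  1.624 -0.003  0.905 -1.555]
[0.03715377 0.13665547 0.70895861]
 shift [ 0.5  0.1 -0.2] turn [-12.28  -0.15   0.03] rows>= 1.7
```

Torque rises to 0.71 N·m by 12°, so it binds rather than spinning. Now the other direction.

Call:
{"name": "servo_tool", "arguments": {"plan": [[1, 0, 0, 0, -4, 0, 0], [1, 0, 0, 0, -9, 0, 0], [1, 0, 0, 0, -13, 0, 0], [1, 0, 0, 0, -16, 0, 0]]}}

```text
time: 11.3
position: [0.6013, -0.0062, 0.0905]
tool_rot: [-1.344, 1.119, 1.341]
contact_force: [0.6, 0.4, -1.1]
gripper_width: 0.0125
```

```bash
python3 - <<'E'
from h import *
s=st();print(s['wrist_torque']);rel([.6012,-.0064,.0901],96.5)
E
```

```text
11.3 [ 0.6013 -0.0062  0.0905] [-1.344  1.119  1.341] [ 0.6  0.4 -1.1] 0.0125 [-0.087  0.612  1.624 -0.003  0.905 -1.838]
[ 0.05938725 -0.04809487 -0.03196438]
 shift [ 0.4  0.1 -0.2] turn [ 3.94 -0.15  0.  ] rows>= 0.6
```

Call:
{"name": "servo_tool", "arguments": {"plan": [[1, 0, 0, 0, -2, 0, 0], [1, 0, 0, 0, -4, 0, 0]]}}

```text
time: 11.47
position: [0.6012, -0.006, 0.0903]
tool_rot: [-1.395, 1.08, 1.393]
contact_force: [0.3, 2.2, -1.1]
gripper_width: 0.0128
```

```bash
python3 - <<'E'
from h import *
s=st();print(s['wrist_torque']);rel([.6012,-.0064,.0901],96.5)
E
```

```text
11.4667 [ 0.6012 -0.006   0.0903] [-1.395  1.08   1.393] [ 0.3  2.2 -1.1] 0.0128 [-0.086  0.612  1.624 -0.003  0.905 -1.91 ]
[ 0.28914223  0.03869321 -0.17073567]
 shift [ 0.2  0.1 -0.4] turn [ 8.05 -0.12 -0.01] rows>= 1.1
```

It binds both ways, at roughly +7° and -10°. I'll centre it and press it home lightly.

Call:
{"name": "servo_tool", "arguments": {"plan": [[1, 0, 0, -0.4, 4, 0, 0], [1, 0, 0, -0.4, 8.5, 0, 0], [1, 0.5, 0.1, -0.4, 9, -0.1, 0], [1, 0.9, 0.1, -0.4, 9, -0.1, 0]]}}

```text
time: 11.8
position: [0.6014, -0.0065, 0.0901]
tool_rot: [-1.281, 1.161, 1.28]
contact_force: [-4.7, 1.1, 12.0]
gripper_width: 0.0127
```

Call:
{"name": "servo_tool", "arguments": {"plan": [[1, 0.4, 0, 0, 0, 0, 0], [1, 0.4, 0, 0, 0, 0, 0]]}}

```text
time: 11.97
position: [0.6016, -0.0065, 0.0901]
tool_rot: [-1.283, 1.16, 1.281]
contact_force: [-2.3, -0.1, 6.0]
gripper_width: 0.0123
```

```bash
python3 - <<'E'
from h import *
im=shot('wrist','w12');shot('scene','s12');crop('s12',230,140,360,250,'s12c',5.5);crop('w12',200,150,540,400,'w12c',2.3)
s=st();print(s['wrist_torque'],R.from_rotvec(s['tool_rot']).as_matrix()[:,0])
shot('top','t12')
E
```

```text
12.0667 [ 0.6016 -0.0065  0.0902] [-1.283  1.16   1.281] [-2.3  0.4  6.4] 0.0129 [-0.088  0.613  1.623 -0.     0.904 -1.758]
[0.04670224 0.41465855 0.05112589] [ 1.06249916e-03 -2.55762678e-04 -9.99999403e-01]
```

View pics/w12c.png

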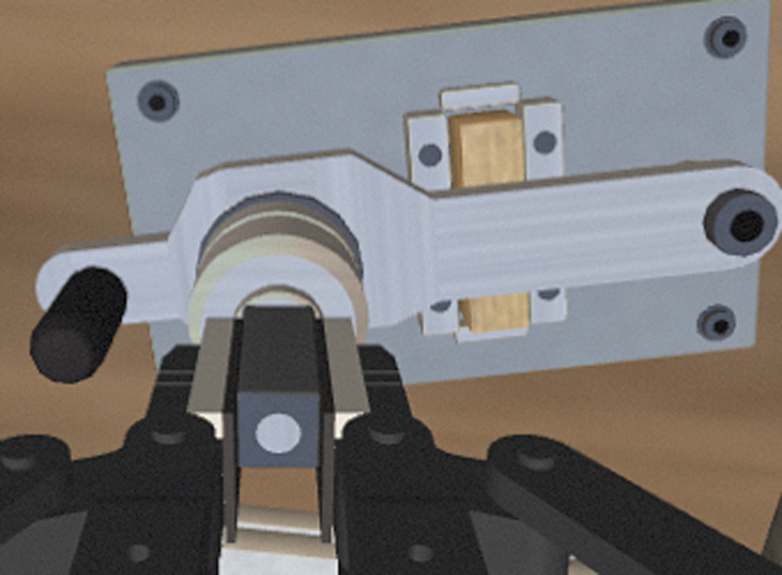

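View pics/s12c.png

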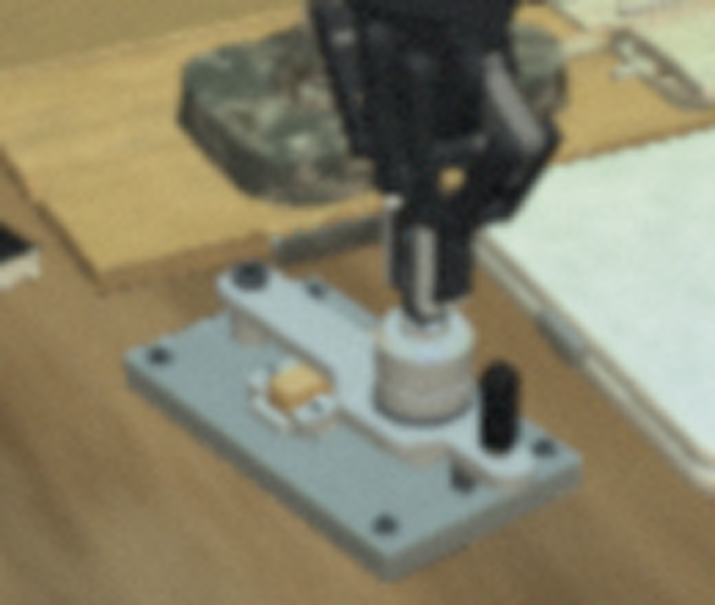

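View pics/t12.png

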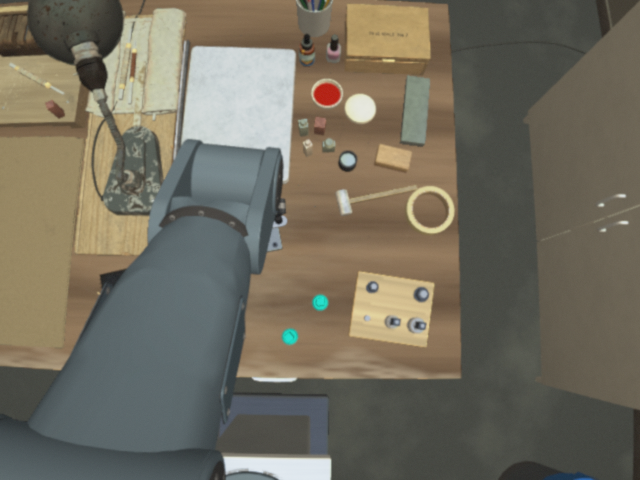

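Seated on the collar, with the keeper shut and the bystanders where they were. The force is steady at about 6 N down. Handing in.

```bash
python3 - <<'E'
from h import *
print(manip.hand_in());st()
E
```

```text
the job is handed in; nothing more can be done
None
the job is handed in; nothing more can be done
```

The keeper is shut, and the gripper is holding the largest socket straight and fully home on the clamp's nut. I handed the job in at about 12 s of the 72 s allowed.

- **Keeper:** I pushed the knob round behind closed fingers. The detent resisted at about 4 N, and the bar then met its hard stop at about 21 N. The pictures afterwards put the bar within about 0.5° of the line to the stud, with the blank in place under it.
- **Choosing the socket:** The clamp nut measured about 26–27 mm across flats on a 39–40 mm collar, and both spare nuts looked smaller. I therefore took the largest socket first. It fitted, so the other two sockets stayed on their pegs.
- **Fit:** The socket met almost no resistance on the way down. It stopped with its mouth 46 mm above the table, which is the collar height. It bound when twisted, clearly one way (0.71 N·m at about 12°) and only beginning the other way (0.17 N·m at about 8°). I then centred it and left it pressed down with about 6 N, the tool vertical and the grip at 60 N.

In the last pictures the hammer, tape, loupe and turquoise look-alikes were where they started. The top and wrist cameras differed by 1–2 mm on the stud and hinge positions, so I used the wrist camera for both the grip and the fit. The arm hid the clamp from the top camera at the end, so that last check rests on the wrist and scene pictures.

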